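# Index the egg turntable and stamp the white egg

### The arm

A 6-joint arm with a two-finger parallel gripper is mounted at the origin on the work surface. World frame = base frame: x ahead of the robot, y to its left, z up, the work surface at z = 0. Lengths are in mm, angles in rad, forces in N, time in s.
With the tool pointing down it reaches from about 400 to 925 mm from the base axis. Payload 12.5 kg.
Tool frame: the origin (TCP) lies at the very end of the fingers, on their centre line; the grasp point (between the pads) lies 19 mm behind it; z points along the fingers, y is the line along which they close (so a half turn about z gives the same grasp; the last joint's range is limited). The gripper opens to 95 mm and grips with 3 to 60 N. Pads are 20 mm wide; open, the fingers measure 119 mm over their backs; the gripper's body (75 mm by 180 mm) begins 59 mm behind the grasp point.
Start: joints at [1.112, 0.491, 1.559, -0, 1.092, -0.106], TCP at [215.938, 586.53, 214.661] pointing down, gripper open.
Joint ranges: [-3.1, 3.1], [-0.84, 2.19], [0.05, 2.79], [-1.13, 4.28], [0.06, 2.93], [-2.69, 2.69]. Speed limits (rad/s): [2.22, 2.22, 2.79, 3.14, 3.14, 3.14].

### API

Orientations are given as [roll, pitch, yaw] about the fixed x, y, z axes, in that order (R = Rz(yaw) Ry(pitch) Rx(roll)).
In Python, from cell import env gives the robot as it stands.
- The arm moves only by the shell command python3 -m crank 'ROWS'. ROWS is JSON, a list of rows, each a list of 5 numbers: the shift along the tool's x, y, z in mm, then the turn about the tool's z in degrees, then the finger opening in mm, from 0 to 95.1. In form: [[dx, dy, dz, yaw, grip], ...]. A call has 1 to 10 rows; each row is the pose to reach, as a shift and turn from the pose commanded when the call began, along the tool's axes at that moment; what a row does not reach only later rows make up. A row lasts 1/12 s, in which the tool goes at most 41.7 mm and 7.16 degrees, less where a joint would pass 70% of its speed; a pose out of reach is approached as far as the arm can. A call with a gripper value outside its range is refused whole. The fingers move at their own pace and stop on an object; the grip force is fixed at half the most. Time passes only in rows, so rows that repeat a pose let the fingers close. It gives the time, the measured TCP pose, the force, the opening and the grip force at its end, in the units of the state.
- env.state(): the state, without advancing time (a new reading comes with each control period).
- env.read_camera(name): name is "scene" or "top" or "wrist"; returns a dict with "img" (400x640x3 uint8, blue, green, red), "K" (3x3 intrinsics, pixels), "pose" (4x4, takes a point from camera to world coordinates). Camera axes: x right, y down, z forward; pixel columns grow to the right and rows downward; lengths in mm; the calibration is good to about 2 mm. A picture is of the moment at which its call begins. There is no depth.
- env.job_done(): hands the job in; it is judged then, once.
The state is a dict: "t": time; "joints": joint angles; "qvel": joint speeds; "tau": joint torques, N m; "eef_pos": TCP position; "tcp_rot": TCP orientation; "ft_force": force on the tool from outside, world axes, zero at the start; "moment": the same for the moment, N m; "opening": opening from 0.0 (shut) to 1.0 (fully open); "grip_force": force on a finger pad.
Only numpy, scipy, OpenCV 4.12 (cv2) and the standard library are available. Lean on these libraries where they do the work, as an engineer would, in place of code of your own. Each camera call takes 0.05 s, during which the arm holds its last target. There are 200 camera calls.

### The job

Turn the clicking turntable by its black knobs until the white egg has clicked into place under the leaning stamp, then press the stamp's red head all the way down to its stop and let it spring back up. Do not stamp any other egg or an empty cup, and leave the other things on the worktop where they are.

Things in the scene. Friction and masses are not known exactly. Their poses are not given: they have to be found in the camera images.
- stand: Wooden egg-stamping stand, fixed to the worktop; carries the turntable, stamp and lamp. Origin: on the worktop, on the turntable's axis. z up; its x points away from the robot (yaw within 0.25 rad). Outside the disc on its +y side are a steel post (x -42, y 175, 142 mm high) for the stamp's sleeve and a brass pole (x 60, y 185 mm) for the lamp, whose arm tops out 400 mm above the worktop.
- disc_top (a point): Centre of the turntable's top face: a wooden disc 300 mm across, its top 47 mm above the worktop. Six egg places lie on a circle of 85 mm radius, 60 deg apart; counter-clockwise from above they hold a white, a red and a blue egg, none, an orange and a green egg (wooden, fixed to the disc, 44 mm thick, tops 110 mm above the worktop) in grey cups 44 mm across.
- turntable (a joint): Turntable angle (rad), growing counter-clockwise from above. Turns both ways, several turns, and clicks to rest every 60 deg (at multiples of 1.047): a detent pulls it to the nearest rest if let go in between; some 3 N at a knob pushes it past half-way. The white egg is under the stamp at 0 or any multiple of 6.283.
- knob_right (a point): Centre of one of six black upright knobs (round pegs 14 mm across, 47 to 82 mm above the worktop) that turn the disc. They stand 135 mm from the axis, 60 deg apart, midway between egg places; this one is 30 deg clockwise of the white egg. At rest, knobs are at 0, 60, 120, 180, -120 and -60 deg from the stand's x axis; those at -120 and -60 are clear of stamp and lamp.
- white_egg (a point): Centre of the white egg on the turntable, 81 mm above the worktop, 85 mm from the turntable's axis.
- stamp_target (a point): Centre of the egg place under the stamp: the stand's x 0, y 85 mm, z 81 mm. An egg must stand here to be stamped.
- stamp (a joint): How far the stamp is pressed (m): 0 up, 0.016 at its stop. Spring: about 3.5 N to start it, 8 N at the stop; it comes back up by itself.
- stamp_head (a point): Centre of the top face of the stamp's red head, a flat disc 44 mm across, 12 mm thick. The stamp leans 35 deg from vertical towards the stand's -x (the robot's side) and is pressed along its own axis: down and towards the stand's +x. This point's z is that axis, pointing up out of the head; its y is the stand's y. Unpressed: stand's x -69, y 85, z 179 mm.
- lamp (a point): Centre of the underside of the brass lamp shade, 120 mm across there, 56 mm high, fixed over the stamp: 130 mm above the head's centre and 42 mm farther in the stand's +x. It is in the way of a tool pointing straight down at the head; tilt the tool along the leaning stamp, coming from the -x side.
- cup_yellow: Yellow plastic cup, 70 mm across, 60 mm high, loose on the worktop, to be left alone. Origin: under its centre.
- cup_orange: Orange plastic cup, 70 mm across, 60 mm high, loose on the worktop, to be left alone. Origin: under its centre.
- cup_red: Red plastic cup, 70 mm across, 60 mm high, loose on the worktop, to be left alone. Origin: under its centre.
- spoon: Steel spoon, 160 mm long, loose on the worktop, to be left alone. Origin: under its centre.
- carton: Cardboard egg carton with eggs, 290 by 100 mm, 76 mm high, loose on the worktop, to be left alone. Origin: under its centre.
- jug: White jug with a red cap, 130 mm across, 240 mm high, loose on the worktop, to be left alone. Origin: under its centre.

How it is judged (in metres and radians):
On the way, in this order (a step that is already met when the one before it is completed fails the run):
1. the white egg rests under the stamp, the stamp still up (horizontal distance between white_egg and stamp_target below 0.008 m and value of joint stamp below 0.003 m and velocity of joint turntable between -0.05 and 0.05 rad/s), for 0.2 s.
2. the stamp is pressed to its stop on the white egg (horizontal distance between white_egg and stamp_target below 0.008 m and value of joint stamp above 0.0135 m), for 0.1 s.
At the end, for the whole second after the job is handed in: the white egg's centre is within 8 mm (horizontally) of the stamping place with the turntable at rest (under 0.05 rad/s), and the stamp is back up (pressed less than 3 mm), after it was pressed at least 13.5 mm of its 16 mm on the white egg (all of step 1); the robot touches nothing.
It fails at once if the stamp is pressed more than 6 mm while the white egg is not under it (horizontal distance between white_egg and stamp_target above 0.02 m and value of joint stamp above 0.006 m).
It fails at once if a bystander is moved more than 40 mm (distance of any of cup_yellow, cup_orange, cup_red, spoon, carton, jug from where it was at the start of the episode above 0.04 m).
It also fails if it takes over 72 s, if anything falls off the work surface, if the arm or the gripper's body presses on something with over 40 N, if the wrist force passes 120 N, or if a joint passes its speed limit or range.

## Working session

There is one attempt and no reset: what is moved stays moved. The work goes in short steps, Python scripts to look and compute and a shell command to move; the robot and the scene stay as the last step left them, time stands still between calls to the robot, and variables do not carry over. Pictures are saved under pics/ and viewed, at most 10 in all, crops included, and the job is handed in when it is done.

```bash
ls; mkdir -p pics; python3 - <<'E'
from cell import env
import cv2,json
import numpy as np
for n in ("scene","top"):
    r=env.read_camera(n); cv2.imwrite(f"pics/{n}0.png",r["img"]); print(n,np.round(r["K"],1).tolist(),np.round(r["pose"],3).tolist())
s=env.state(); print({k:np.round(v,3).tolist() for k,v in s.items()})
E
```

```text
pics
scene [[469.0, 0.0, 309.9], [0.0, 469.0, 197.3], [0.0, 0.0, 1.0]] [[0.849, 0.369, -0.379, 1115.831], [0.528, -0.588, 0.613, -782.222], [0.003, -0.72, -0.694, 1099.376], [0.0, 0.0, 0.0, 1.0]]
top [[520.3, 0.0, 316.3], [0.0, 520.3, 193.2], [0.0, 0.0, 1.0]] [[0.029, -0.997, 0.065, 547.958], [-1.0, -0.029, 0.003, 8.548], [-0.001, -0.065, -0.998, 1775.794], [0.0, 0.0, 0.0, 1.0]]
{'t': 0.1, 'joints': [1.112, 0.492, 1.559, 0.0, 1.092, -0.106], 'qvel': [-0.001, -0.0, -0.0, 0.001, 0.001, -0.0], 'tau': [0.003, -61.362, -25.861, 0.069, 0.047, -0.0], 'eef_pos': [215.874, 586.333, 214.117], 'tcp_rot': [-3.141, -0.0, 2.789], 'ft_force': [-0.876, 0.446, 0.086], 'moment': [-0.011, -0.032, 0.027], 'grip_force': 0.0, 'opening': 0.999}
```

View pics/scene0.png

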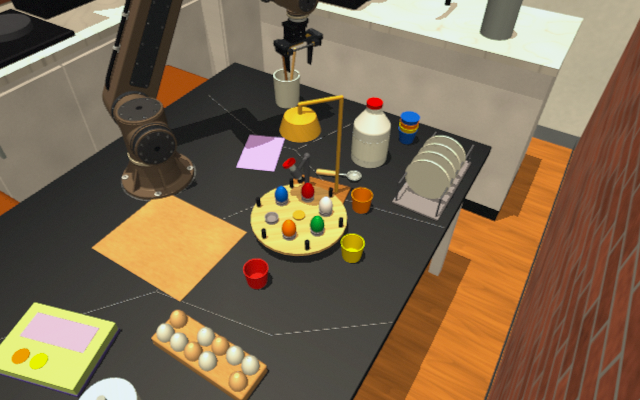

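View pics/top0.png

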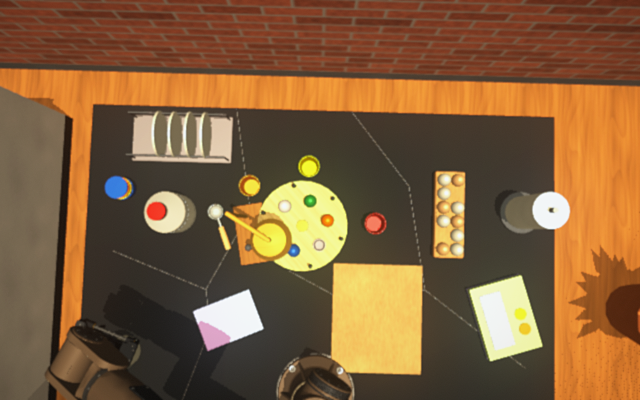

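The scene picture shows the disc centred near (298,216), the red egg near the stamp, white at (326,205), and the yellow and orange cups close to the disc. The top picture shows the disc at (303,225), white egg at (285,206) and the lamp at (270,238). I'll enlarge both.

```bash
python3 - <<'E'
import cv2
a=cv2.imread("pics/top0.png")[165:285,200:360]; b=cv2.imread("pics/scene0.png")[135:270,230:410]
cv2.imwrite("pics/topc.png",cv2.resize(a,None,fx=5,fy=5,interpolation=cv2.INTER_CUBIC))
cv2.imwrite("pics/scenec.png",cv2.resize(b,None,fx=4.4,fy=4.4,interpolation=cv2.INTER_CUBIC))
E
```

```text
(no output)
```

View pics/topc.png

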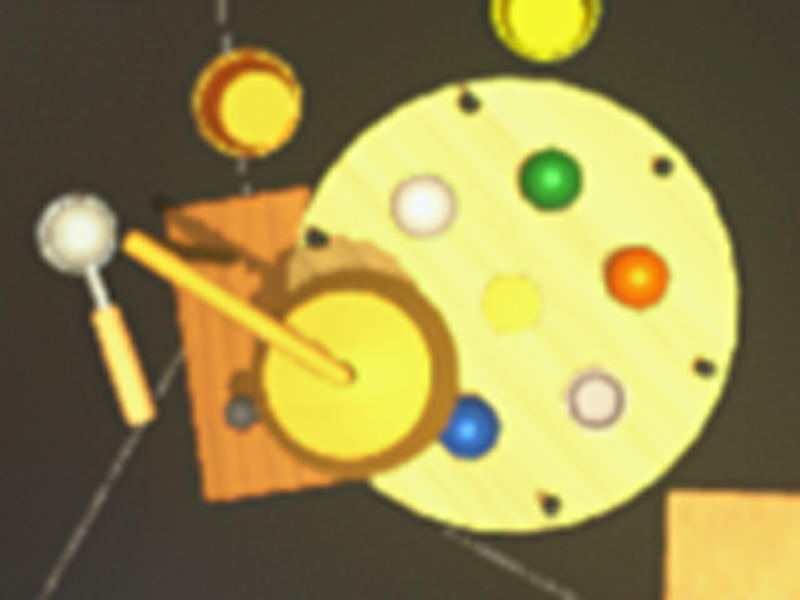

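View pics/scenec.png

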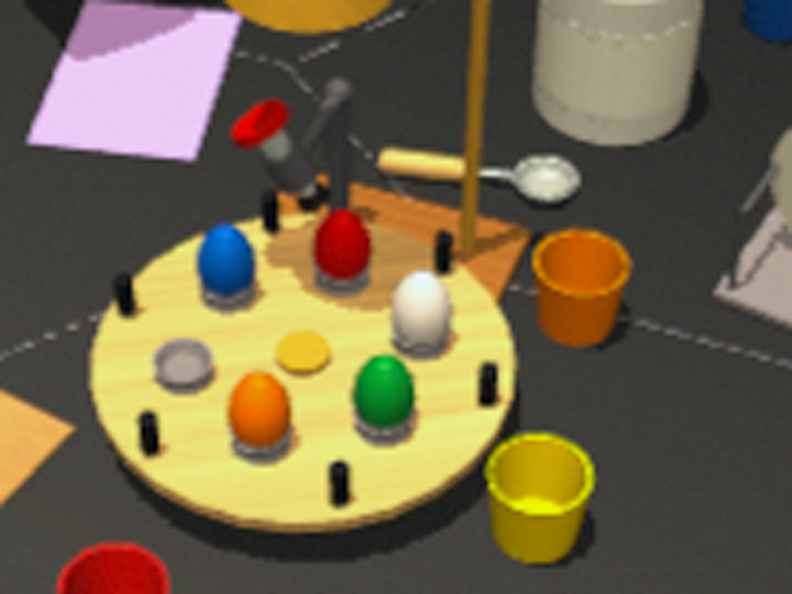

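The crops show the head at scene crop (262,120), with the red egg behind it under the stamp, so white is one click clockwise of the stamp. One 60° counter-clockwise click is needed. Now triangulating the knob tops, egg centres and head.

```bash
cat > h.py <<'E'
import numpy as np
K={"scene":([469.0,309.9,197.3],[[0.849,0.369,-0.379,1115.831],[0.528,-0.588,0.613,-782.222],[0.003,-0.72,-0.694,1099.376]]),
"top":([520.3,316.3,193.2],[[0.029,-0.997,0.065,547.958],[-1.0,-0.029,0.003,8.548],[-0.001,-0.065,-0.998,1775.794]])}
def ray(c,u,v):
    (f,cx,cy),P=K[c]; P=np.array(P); d=P[:,:3]@[(u-cx)/f,(v-cy)/f,1]; return P[:,3],d/np.linalg.norm(d)
def tri(t,s):
    A=0;b=0;rs=[ray("top",*t),ray("scene",*s)]
    for o,d in rs:
        M=np.eye(3)-np.outer(d,d);A=A+M;b=b+M@o
    x=np.linalg.solve(A,b);return x,max(np.linalg.norm((np.eye(3)-np.outer(d,d))@(x-o)) for o,d in rs)
def onz(c,u,v,z):
    o,d=ray(c,u,v);return o+d*(z-o[2])/d[2]
T=lambda x,y:(200+(x+.5)/5-.5,165+(y+.5)/5-.5)
S=lambda x,y:(230+(x+.5)/4.4-.5,135+(y+.5)/4.4-.5)
E
cat > m.py <<'E'
from h import *
from scipy.optimize import least_squares
k=[((469,102),(487,369),-30+0),((662,166),(340,468),-60),((705,368),(149,418),-120),((549,505),(124,281),-180),((317,238),(443,238),0)]
# knob: white/red at 60, white/green 0, ...
ang=[0,-60,-120,180,60]
e=[((424,207),(421,314),30),((550,180),(384,398),-30),((637,277),(260,410),-90)]
pts=[]
for (t,s,_),a in zip(k,ang):
    x,r=tri(T(*t),S(*s));print("knob",a,x.round(1),r.round(1));pts.append((onz("top",*T(*t),82),onz("scene",*S(*s),82),135,a))
for t,s,a in e:
    x,r=tri(T(*t),S(*s));print("egg",a,x.round(1),r.round(1));pts.append((onz("top",*T(*t),85),onz("scene",*S(*s),81),85,a))
f=lambda p:np.concatenate([np.concatenate([(q[:2]-p[:2]-r*np.array([np.cos(p[2]+np.radians(a)),np.sin(p[2]+np.radians(a))])) for q in (P,Q)]) for P,Q,r,a in pts])
o=least_squares(f,[560,30,.2]);print(o.x,f(o.x).reshape(-1,4).round(1))
c,s=np.cos(o.x[2]),np.sin(o.x[2]);R=np.array([[c,-s],[s,c]])
print("head predicted",R@[-69,85]+o.x[:2],"scene ray at 179",onz("scene",*S(262,120),179))
E
python3 m.py
```

```text
knob 0 [683.6  89.6  78.8] 0.5
knob -60 [645.4 -37.8  77.8] 0.6
knob -120 [515.  -69.1  79. ] 0.8
knob 180 [422.9  29.1  78. ] 0.2
knob 60 [592.3 186.1  79.5] 1.1
egg 30 [614.7 117.5  71.6] 0.9
egg -30 [634.6  35.3  71.4] 0.6
egg -90 [572.8 -23.3  77.9] 0.9
[5.54430108e+02 5.73926366e+01 2.28551473e-01] [[-3.   1.2 -0.6 -0.8]
 [-1.9  3.2  1.2  0.7]
 [-0.8  2.3  2.2  1. ]
 [ 0.4  2.3  2.5 -1. ]
 [-2.3 -1.3  0.7 -2.1]
 [-3.1  0.7  3.5 -5.7]
 [-2.4  2.   3.8 -4.6]
 [-1.7  1.8  1.5  0.3]]
head predicted [467.96622449 124.54914674] scene ray at 179 [476.49901964 129.92910305 179.        ]
```

```bash
cat >> h.py <<'E'
C=np.array([553.5,58.5]);Y=.2286
def W(x,y): c,s=np.cos(Y),np.sin(Y); return C+[c*x-s*y,s*x+c*y]
def goto(xy,z,ydir):
    "row from the current pose; ydir = stand-frame angle (deg) of tool y"
    from cell import env; from scipy.spatial.transform import Rotation as Ro
    s=env.state(); R=Ro.from_euler("xyz",s["tcp_rot"]).as_matrix()
    d=R.T@(np.array([*xy,z])-s["eef_pos"]); cur=np.degrees(np.arctan2(R[1,1],R[0,1]))
    a=-((ydir+np.degrees(Y)-cur+90)%180-90); print(d.round(1),"yaw",round(a,1),"at",np.round(s["eef_pos"],1),"j",np.round(s["joints"],2))
E
python3 - <<'E'
from h import *
import cv2
goto(W(135*np.cos(np.radians(-120)),135*np.sin(np.radians(-120))),455,-30)
b=cv2.imread("pics/scene0.png")[0:80,240:360]
cv2.imwrite("pics/grip.png",cv2.resize(b,None,fx=6,fy=6,interpolation=cv2.INTER_CUBIC))
E
python3 -m crank '[[0,0,-40,0,50],[0,0,-80,0,50],[0,0,-120,0,50],[0,0,-160,0,50],[0,0,-200,0,50],[0,0,-240,0,50],[0,0,-240,0,50]]'
```

```text
[-507.  -513.6 -240.5] yaw 86.7 at [215.9 586.3 214.1] j [ 1.11  0.49  1.56  0.    1.09 -0.11]
t: 0.68
eef_pos: [216.1, 587.0, 462.7]
tcp_rot: [3.131, 0.001, 2.789]
ft_force: [0.2, 0.2, 0.4]
opening: 0.574
grip_force: 0.0
```

View pics/grip.png

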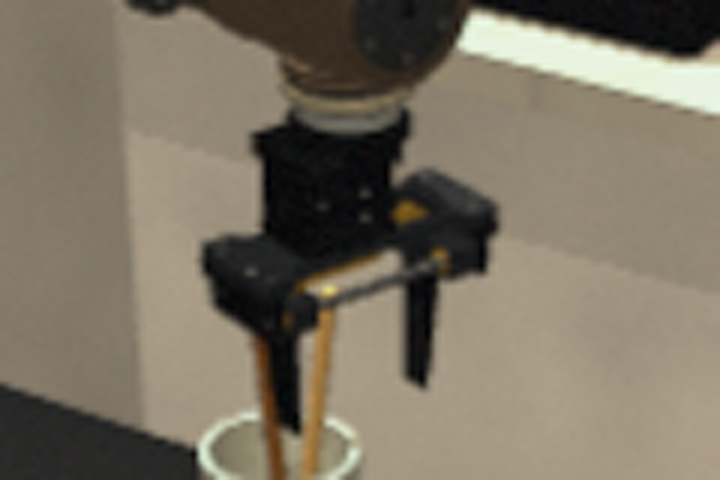

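The gripper crop shows a wide, low finger carriage, then a narrower block, then the wrist. With the fingers fully open, a vertical finger's back can reach the stamp rim while block and wrist stay outside the lamp. Next I'll cross above everything to the knob at -120°.

```bash
python3 -m crank '[[-40,-40,0,7,50],[-70,-70,0,14,50],[-100,-100,0,21,50],[-130,-130,0,28,50],[-160,-160,0,35,50],[-190,-190,0,42,50],[-220,-220,0,49,50],[-250,-250,0,56,50],[-250,-250,0,56,50]]'; python3 -c "
from h import *
goto(W(-67.5,-116.9),455,-30)"
```

```text
t: 1.43
eef_pos: [365.0, 262.3, 454.6]
tcp_rot: [3.141, 0.001, 1.802]
ft_force: [0.4, -0.9, 0.0]
opening: 0.526
grip_force: 0.0
[-3.583e+02  6.900e+01 -1.000e-01] yaw 30.1 at [365.  262.3 454.6] j [ 0.48  0.06  1.54 -0.    1.54  0.25]
```

```bash
python3 -m crank '[[-40,8,0,4,50],[-80,16,0,8,50],[-120,24,0,12,50],[-160,32,0,16,50],[-200,39,0,20,50],[-240,46,0,24,50],[-280,54,0,28,50],[-320,62,0,30,50],[-358,69,0,30,50],[-358,69,0,30,50]]'; python3 -m crank '[[0,0,40,0,40],[0,0,80,0,40],[0,0,120,0,40],[0,0,160,0,40],[0,0,200,0,40],[0,0,240,0,40],[0,0,280,0,40],[0,0,295,0,40],[0,0,295,0,40]]'; python3 - <<'E'
from h import *
goto(W(-67.5,-116.9),58,-30)
from cell import env
import cv2
r=env.read_camera("wrist"); cv2.imwrite("pics/w1.png",r["img"])
Pi=np.linalg.inv(r["pose"])
for z in (82,47):
    p=Pi@[*W(-67.5,-116.9),z,1]; q=r["K"]@p[:3]; print(z,(q/q[2]).round(1))
E
```

```text
t: 2.27
eef_pos: [518.3, -70.8, 452.8]
tcp_rot: [-3.139, 0.001, 1.283]
ft_force: [0.5, -0.6, -0.1]
opening: 0.524
grip_force: 0.0
t: 3.02
eef_pos: [514.6, -65.1, 156.1]
tcp_rot: [-3.135, 0.0, 1.288]
ft_force: [0.4, 0.1, 0.3]
opening: 0.42
grip_force: 0.0
[-5.5  1.9 98. ] yaw 0.7 at [514.6 -65.1 156.1] j [-0.25  0.42  1.88  0.    0.85  0.03]
82 [322.5 215.6   1. ]
47 [322.5 203.    1. ]
```

View pics/w1.png

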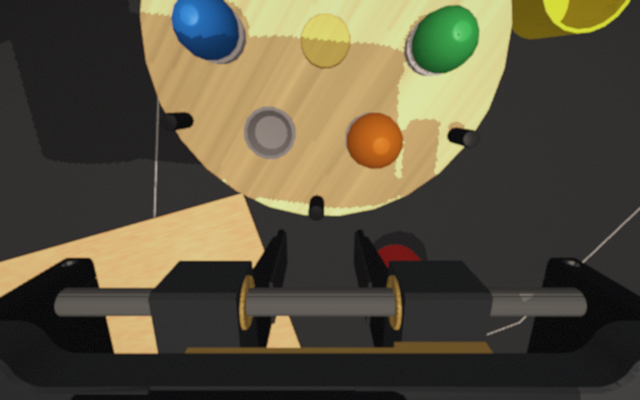

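The wrist picture shows the knob top at (316,215), within about 3 mm of prediction and between the fingertips. I'll descend astride it.

```bash
python3 -m crank '[[-5,0,30,1,40],[-5,0,60,1,40],[-5,0,85,1,40],[-5,0,97,1,40],[-5,0,97,1,26],[-5,0,97,1,26],[-5,0,97,1,26],[-5,0,97,1,26]]'; python3 -c "
from h import *
goto(W(-67.5,-116.9),58,-30)"
```

```text
t: 3.73
eef_pos: [516.0, -70.6, 64.3]
tcp_rot: [3.139, -0.0, 1.27]
ft_force: [0.1, -0.2, 0.1]
opening: 0.282
grip_force: 0.0
[-0.5 -1.6  6.3] yaw -0.3 at [516.  -70.6  64.3] j [-0.26  0.56  1.96  0.    0.62  0.04]
```

```bash
python3 -m crank '[[0,7,0,-3,26],[0.7,14,0,-6,26],[1.7,21,0,-9,26],[3,28,0,-12,26],[4.6,35,0,-15,26],[6.6,42,0,-18,26],[9,48,0,-21,26],[12,55,0,-24,26],[15,61,0,-27,26],[18,67.5,0,-30,26]]'; python3 -c "
from h import *
goto(W(0,-135),58,0)"
```

```text
t: 4.57
eef_pos: [585.4, -73.2, 63.9]
tcp_rot: [3.14, 0.001, 1.797]
ft_force: [-0.7, -0.9, -0.2]
opening: 0.278
grip_force: 0.2
[ 0.5 -1.2  5.9] yaw -0.2 at [585.4 -73.2  63.9] j [-0.24  0.63  1.79  0.    0.73 -0.46]
```

```bash
python3 -m crank '[[0,7,0,-3,26],[0.7,14,0,-6,26],[1.7,21,0,-9,26],[3,28,0,-12,26],[4.6,35,0,-15,26],[6.6,42,0,-18,26],[9,48,0,-21,26],[12,55,0,-24,26],[15,61,0,-27,26],[18,67,0,-30,26]]'; python3 -m crank '[[0,0,0,0,26],[0,0,0,0,26],[0,0,0,0,40],[0,0,0,0,40],[0,0,0,0,40],[0,0,0,0,40]]'; python3 - <<'E'
from h import *
goto(W(67.5,-116.9),58,30)
from cell import env
import cv2
print(env.state()["ft_force"])
a=env.read_camera("top")["img"][165:285,200:360]; b=env.read_camera("scene")["img"][135:270,230:410]
a=cv2.resize(a,(400,300));b=cv2.resize(b,(400,300))
cv2.imwrite("pics/turned.png",np.hstack([a,b]))
E
```

```text
t: 5.4
eef_pos: [647.0, -40.7, 64.1]
tcp_rot: [3.14, 0.001, 2.32]
ft_force: [-0.3, 0.5, 0.1]
opening: 0.272
grip_force: 0.0
t: 5.9
eef_pos: [646.1, -41.1, 62.8]
tcp_rot: [3.142, -0.0, 2.317]
ft_force: [-0.1, -0.2, -0.4]
opening: 0.412
grip_force: 0.0
[1.  0.4 4.8] yaw -0.4 at [646.1 -41.1  62.8] j [-0.17  0.69  1.63  0.    0.81 -0.91]
[-0.1097392  -0.23453803 -0.35747952]
```

View pics/turned.png

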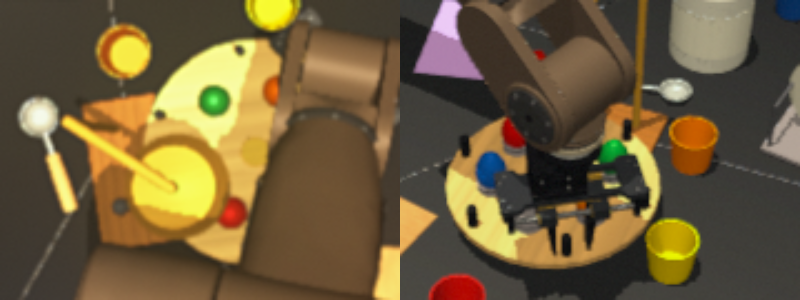

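The disc has turned one click: green is where white was, red where blue was, so white is under the stamp. Lifting, crossing to stand (-152,-65), clear of the lamp.

```bash
python3 -m crank '[[0,0,-40,0,40],[0,0,-80,0,40],[0,0,-120,0,60],[0,0,-160,0,80],[0,0,-180,0,95],[0,0,-180,0,95]]'; python3 -c "
from h import *
goto(W(-152,-65),240,0)"
```

```text
t: 6.5
eef_pos: [647.7, -41.1, 248.2]
tcp_rot: [3.136, 0.006, 2.317]
ft_force: [0.1, 0.1, 0.0]
opening: 0.643
grip_force: 0.0
[ 155.9 -165.8    6.3] yaw 29.7 at [647.7 -41.1 248.2] j [-0.17  0.49  1.46  0.    1.18 -0.91]
```

```bash
python3 -m crank '[[24,-25,0,5,95],[48,-50,0,10,95],[72,-75,0,15,95],[96,-100,0,20,95],[120,-125,0,25,95],[144,-150,0,29.7,95],[156,-166,0,29.7,95],[156,-166,0,29.7,95]]'; python3 -m crank '[[0,0,30,0,95],[0,0,60,0,95],[0,0,90,0,95],[0,0,110,0,95],[0,0,110,0,95],[0,0,110,0,95]]';python3 - <<'E'
from h import *
goto(W(-154,60),128,0);goto(W(-154,85),128,0)
from cell import env
import cv2
r=env.read_camera("wrist"); cv2.imwrite("pics/w2.png",r["img"])
Pi=np.linalg.inv(r["pose"])
for p in ((-69,85,179),(-87,85,166.4),(-27,85,309)):
    p=Pi@[*W(*p[:2]),p[2],1]; q=r["K"]@p[:3]; print((q/q[2]).round(1))
E
```

```text
t: 7.17
eef_pos: [414.7, -38.8, 242.2]
tcp_rot: [-3.14, -0.001, 1.798]
ft_force: [1.4, -0.4, 0.7]
opening: 0.997
grip_force: 0.0
t: 7.67
eef_pos: [418.4, -39.1, 132.0]
tcp_rot: [-3.139, -0.001, 1.799]
ft_force: [0.8, -0.0, -0.2]
opening: 1.0
grip_force: 0.0
[124.5  -0.3   4.2] yaw -0.0 at [418.4 -39.1 132. ] j [-0.25  0.33  2.13  0.    0.68 -0.48]
[149.5  -0.4   4.2] yaw -0.0 at [418.4 -39.1 132. ] j [-0.25  0.33  2.13  0.    0.68 -0.48]
[ 589.4 -120.4    1. ]
[508.8 -95.4   1. ]
[-1.1395e+03  9.3190e+02  1.0000e+00]
```

View pics/w2.png

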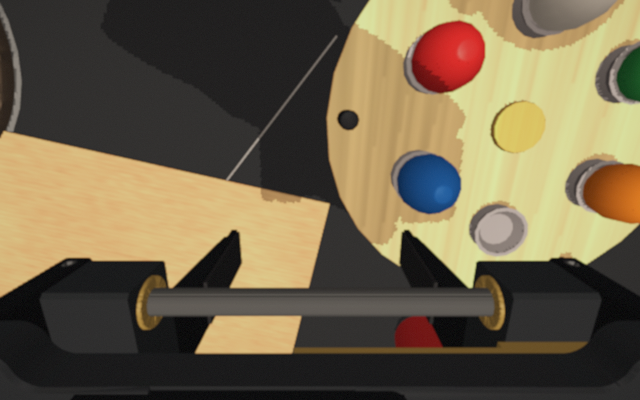

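The wrist picture shows red at (448,55), blue at (428,183) and the empty cup at (500,230), with the stamp's grey sleeve at the top right over the white egg's place. Slide in beside the head.

```bash
python3 -m crank '[[25,-2,0,0,95],[50,-2,0,0,95],[75,-2,0,0,95],[100,-2,0,0,95],[110,-2,0,0,95],[110,-2,0,0,95]]'; python3 - <<'E'
from h import *
goto(W(-154,85),130,0)
from cell import env
import cv2
print(env.state()["ft_force"])
r=env.read_camera("wrist"); s=env.read_camera("scene")["img"]
a=cv2.resize(r["img"],(400,250)); b=cv2.resize(s[80:205,230:430],(400,250))
cv2.imwrite("pics/w3.png",np.hstack([a,b]))
Pi=np.linalg.inv(r["pose"])
for p in ((-69,85,179),(-87,85,166.4),(-51,85,191.6)):
    p=Pi@[*W(*p[:2]),p[2],1]; q=r["K"]@p[:3]; print((q/q[2]*.625).round(1))
E
```

```text
t: 8.22
eef_pos: [391.9, 68.8, 133.8]
tcp_rot: [3.139, 0.0, 1.802]
ft_force: [-0.1, -0.7, -0.3]
opening: 0.997
grip_force: 0.0
[38.3  1.2  3.8] yaw 0.1 at [391.9  68.8 133.8] j [ 0.01  0.3   2.18  0.    0.66 -0.22]
[-0.09713245 -0.68832445 -0.28353789]
[328.  133.4   0.6]
[292.7 127.7   0.6]
[370.3 140.2   0.6]
```

View pics/w3.png

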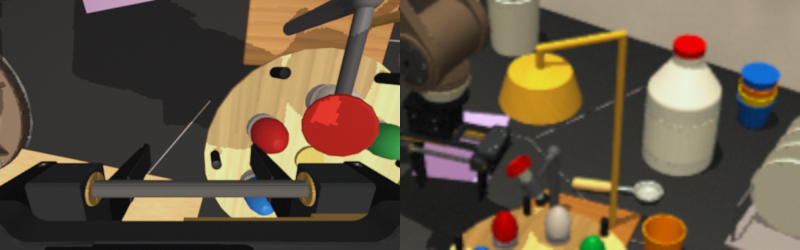

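The wrist picture shows the head centred at (340,125) against a predicted (328,133), so it sits about 5 mm further in +x and 4 mm in +y. The white egg is under the stamp in the scene view. Line up and feel for the rim.

```bash
python3 -m crank '[[20,3,0,0,95],[42,3,0,0,95],[42,5,0,0,95],[42,5,0,0,95],[42,5,0,0,95],[42,5,0,0,95]]'; python3 -m crank '[[0,2,0,0,95],[0,4,0,0,95],[0,4,0,0,95],[0,4,0,0,95]]';  python3 -c "
from h import *
goto(W(-141.5,89),130,0)"
```

```text
t: 8.82
eef_pos: [387.4, 108.6, 132.7]
tcp_rot: [3.141, 0.0, 1.798]
ft_force: [-0.7, -0.2, -0.2]
opening: 1.004
grip_force: 0.0
t: 9.15
eef_pos: [391.0, 110.3, 132.6]
tcp_rot: [3.142, -0.0, 1.799]
ft_force: [-0.9, -1.0, 0.1]
opening: 0.999
grip_force: 0.0
[1.8 5.  2.6] yaw -0.0 at [391.  110.3 132.6] j [ 0.11  0.31  2.16  0.    0.66 -0.12]
```

```bash
python3 -m crank '[[2,1.5,0,0,95],[2,3,0,0,95],[2,3,0,0,95],[2,3,0,0,95]]'; python3 -m crank '[[0,1,0,0,95],[0,2,0,0,95],[0,2,0,0,95],[0,2,0,0,95]]';python3 -m crank '[[0,1,0,0,95],[0,2,0,0,95],[0,2,0,0,95],[0,2,0,0,95]]'
```

```text
t: 9.48
eef_pos: [393.4, 113.2, 132.6]
tcp_rot: [-3.142, -0.0, 1.799]
ft_force: [-0.1, -0.3, 0.3]
opening: 0.998
grip_force: 0.0
t: 9.82
eef_pos: [395.3, 113.6, 132.6]
tcp_rot: [3.142, -0.0, 1.799]
ft_force: [0.4, 0.4, -0.7]
opening: 1.001
grip_force: 0.0
t: 10.15
eef_pos: [397.3, 114.0, 132.6]
tcp_rot: [3.142, -0.0, 1.799]
ft_force: [-0.3, 0.1, -0.2]
opening: 1.002
grip_force: 0.0
```

```bash
for i in 1 2; do python3 -m crank '[[0,1,0,0,95],[0,2,0,0,95],[0,2,0,0,95],[0,2,0,0,95]]' | grep -E "eef|ft"; done
```

```text
eef_pos: [398.6, 114.4, 132.5]
ft_force: [-4.0, -1.5, 0.0]
eef_pos: [399.4, 114.6, 132.1]
ft_force: [-7.6, -3.1, -1.5]
```

Contact is felt (8 N). Now pressing along the stamp's axis.

```bash
python3 -m crank '[[0,1.2,1.6,0,95],[0,2.3,3.3,0,95],[0,3.5,5,0,95],[0,4.6,6.6,0,95],[0,4.6,6.6,0,95]]' | grep -E "eef|ft"; python3 -m crank '[[0,1.2,1.6,0,95],[0,2.3,3.3,0,95],[0,3.5,5,0,95],[0,3.5,5,0,95]]' | grep -E "eef|ft"
```

```text
eef_pos: [404.0, 115.6, 125.3]
ft_force: [-8.1, -4.4, 0.5]
eef_pos: [407.3, 116.3, 120.4]
ft_force: [-9.0, -5.5, 1.6]
```

```bash
python3 -m crank '[[0,0.6,0.8,0,95],[0,1.2,1.6,0,95],[0,1.2,1.6,0,95]]' | grep -E "eef|ft"; python3 -m crank '[[0,1,1,0,95],[0,2,1.5,0,95],[0,2,1.5,0,95],[0,2,1.5,0,95]]' | grep -E "eef|ft"
```

```text
eef_pos: [408.1, 116.5, 119.2]
ft_force: [-12.8, -7.4, 7.9]
eef_pos: [408.2, 117.0, 117.8]
ft_force: [-24.1, -5.1, 17.1]
```

```bash
python3 - <<'E'
from cell import env
import cv2, numpy as np
r=env.read_camera("wrist")["img"]; s=env.read_camera("scene")["img"]
cv2.imwrite("pics/p1.png",np.vstack([cv2.resize(r[130:290,320:640],(640,320),interpolation=3),cv2.resize(s[80:200,245:345],(320,384),interpolation=3)[:280].repeat(2,1)[:, :640]]))
E
```

```text
(no output)
```

View pics/p1.png

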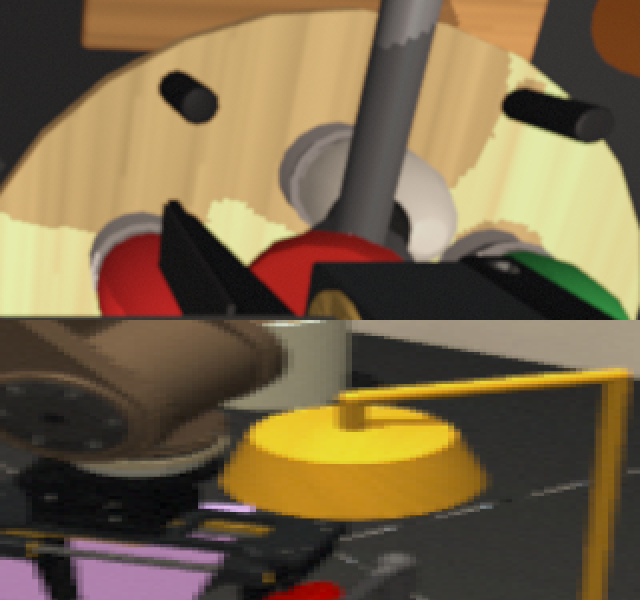

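The picture shows the head driven down against the sleeve with the white egg directly beneath it, and the wrist clear of the lamp. The force jump after about 16 mm confirms the stop. Backing off along the axis, then sliding out to the right.

```bash
python3 -m crank '[[0,-3,-4,0,95],[0,-6,-8,0,95],[0,-10,-13,0,95],[0,-14,-14,0,95],[0,-20,-14,0,95],[0,-24,-14,0,95],[0,-24,-14,0,95]]' | grep -E "eef|ft"; python3 -m crank '[[-30,0,0,0,95],[-60,0,0,0,95],[-90,0,0,0,95],[-120,0,0,0,95],[-150,0,0,0,95],[-150,0,0,0,95],[-150,0,-30,0,95],[-150,0,-60,0,95],[-150,0,-60,0,95]]' | grep -E "eef|ft"; python3 - <<'E'
from cell import env
import cv2, numpy as np
from h import *
s=env.read_camera("scene")["img"]; a=cv2.imread("pics/scene0.png")
m=lambda i:(lambda p:p.mean(0).round(2))(np.argwhere((i[148:172,278:300,2]>120)&(i[148:172,278:300,1]<50)))
print("head px before/after",m(a),m(s))
i=s[175:235,255:345].astype(int); w=np.argwhere((i.min(2)>140)); 
if len(w): print("white px",w.mean(0)[::-1]+[255,175],len(w))
P=np.array(K["scene"][1]); c=P[:,:3].T@(np.array([*W(0,85),81])-P[:,3]); print("expected",469*c[:2]/c[2]+[309.9,197.3])
E
```

```text
eef_pos: [388.4, 111.9, 132.0]
ft_force: [0.2, 0.4, -0.1]
eef_pos: [424.7, -34.5, 195.8]
ft_force: [0.7, 0.0, -0.5]
head px before/after [14.48 10.48] [14.48 10.48]
white px [302.04587156 202.25688073] 109
expected [307.00610633 189.63618831]
```

```bash
python3 - <<'E'
from cell import env
import cv2, numpy as np
s=env.read_camera("scene")["img"]; a=cv2.imread("pics/scene0.png")
i=s[178:202,295:320].astype(int); w=np.argwhere((i.min(2)>110)&(i.max(2)-i.min(2)<50)); print("white",w.mean(0)[::-1]+[295,178],len(w))
i=a[178:202,295:320].astype(int); w=np.argwhere((i[...,2]>110)&(i[...,1]<60)); print("red before",w.mean(0)[::-1]+[295,178],len(w))
print(env.state()["ft_force"]); print(env.job_done())
E
```

```text
white [308.55033557 190.38255034] 149
red before [307.33125 190.4125 ] 160
[ 0.08149762 -0.34466306  0.35959916]
the job is handed in; nothing more can be done
None
```

I turned the turntable one click so the white egg sits under the stamp and pressed the head to its stop. It sprang back up and the job is handed in; no verdict came back, and I saw no bystander moved.

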